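Press the slide carrier under the leaf spring

ROBOT

A 7-joint arm with a two-finger parallel gripper is mounted at the origin on the work surface. World frame = base frame: x ahead of the robot, y to its left, z up, the work surface at z = 0. Lengths are in m, angles in rad, forces in N, time in s.
With the tool pointing down it reaches from about 0.4 to 0.85 m from the base axis. Payload 4.5 kg.
Tool frame: the origin (TCP) lies at the very end of the fingers, on their centre line; the grasp point (between the pads) lies 19 mm behind it; z points along the fingers, y is the line along which they close (so a half turn about z gives the same grasp; the last joint's range is limited). The gripper opens to 88 mm and grips with 3 to 60 N. Pads are 18 mm wide; open, the fingers measure 123 mm over their backs; the gripper's body (75 mm by 187 mm) begins 45 mm behind the grasp point.
Start: joints at [-1.159, 0.689, -0.195, 1.565, 0.157, 0.902, -0.215], TCP at [0.231, 0.581, 0.239] pointing down, gripper open.
Joint ranges: [-3.01, 3.01], [-0.46, 2.08], [-1.47, 1.51], [0.13, 2.56], [-1, 4.14], [0.04, 2.09], [-2.66, 2.66]. Speed limits (rad/s): [2.57, 2.57, 3.14, 3.14, 3.14, 3.14, 3.14].

INTERFACE

Orientations are given as a unit quaternion [x, y, z, w].
In Python, from plant import r, eyes, nets gives the robot as it stands.
- The arm moves only by the shell command python3 -m pendant 'ROWS' [FORCE]. ROWS is JSON, a list of rows, each an object of numbers: "claw": the opening, from 0 (shut) to 1 (fully open); "dx", "dy", "dz": the shift along the world's x, y, z in mm; "twist": the turn about the world's z in rad. In form: [{"claw": .., "dx": .., "dy": .., "dz": .., "twist": ..}, ...]. A call has 1 to 8 rows; each row is the pose to reach, as a shift and turn from the pose commanded when the call began; what a row does not reach only later rows make up. A row lasts 1/10 s, in which the tool goes at most 50 mm and 8.59 degrees, less where a joint would pass 70% of its speed; a pose out of reach is approached as far as the arm can. A call with a gripper value outside its range is refused whole. The fingers move at their own pace and stop on an object; FORCE is the grip in N (left out, the last holds). Time passes only in rows, so rows that repeat a pose let the fingers close. It gives the time, the measured TCP pose, the force, the opening and the grip force at its end, in the units of the state.
- r.get_state(): the state, without advancing time (a new reading comes with each control period).
- eyes.snapshot(name): name is "scene" or "top" or "wrist"; returns (picture, depth): 480x640x3 uint8, blue, green, red; 480x640 float32, m along the optical axis (not along the pixel's ray), 0 where there is no reading.
- eyes.camera_info(name): a dict with "K" (3x3 intrinsics, pixels), "world_to_cam" (4x4, takes a point from world to camera coordinates); the wrist camera has in their place "T_tool_cam" (4x4, takes a point from camera to tool coordinates, whose origin is the TCP and whose axes are the flange's). Camera axes: x right, y down, z forward; pixel columns grow to the right and rows downward; lengths in m; the calibration is good to about 2 mm. A picture is of the moment at which its call begins: read the wrist's pose just before it. camera_info takes no time and is no camera call.
- r.finish_job(): hands the job in; it is judged then, once.
Trained networks look in the newest picture that a camera, given by its name, has taken for a name from the list of things; names that differ only in an ending like _2 or _b are one class to them, and where a whole thing is asked for, a point or a joint stands for the part that bears it (a point fixed in the world has none). Each returns a list of dicts, best first, with "confidence" (0 to 1); they miss things now and then, are a little off and sometimes report something else, mostly with a low value. They report only what shows in the picture. A call takes as long as a camera call. They do not tell look-alikes from the thing itself.
- nets.spot_in(camera, query): "box" ([left, top, width, height] as shares, 0 to 1, of the picture: columns of its width, rows of its height, round what is visible of it).
- nets.place_of(camera, query): "position" ([column, row] as shares, 0 to 1, of the picture: columns of its width, rows of its height: a listed point, or the origin of a listed thing).
The state is a dict: "clock": time; "q": joint angles; "qd": joint speeds; "joint_torque": joint torques, N m; "tool_pos": TCP position; "eef_rot": TCP orientation; "contact_force": force on the tool from outside, world axes, zero at the start; "moment": the same for the moment, N m; "opening": opening from 0.0 (shut) to 1.0 (fully open); "finger_force": force on a finger pad.
Only numpy, scipy, OpenCV 4.12 (cv2) and the standard library are available. Lean on these libraries where they do the work, as an engineer would, in place of code of your own. Each camera call takes 0.05 s, during which the arm holds its last target. There are 200 camera calls.

TASK

The blue slide carrier lies on the raised orange spring bed of the white loading dock. With the fingertips, press its yellow thumb pad down firmly and, keeping it down, slide the carrier under the crossbar and the leaf spring until it is fully home at the red end stop, then let go so that the orange bed springs up behind it and locks it in. Only press and push the carrier, never lift it, tip it up or ram it against the crossbar, and leave everything else on the bench undisturbed.

Things in the scene. Friction and masses are not known exactly. Their poses are not given: they have to be found in the camera images.
- dock: White metal loading dock, 206 x 101 mm, fixed. Origin: on the channel's centre line at bench level; +x runs along the channel to the red end stop, z up. Channel 77 mm wide, x = -92 mm (rear wall) to +92 mm (stop); rear and side walls 10 to 12 mm thick, tops 38 mm above the bench. Channel floor 18 mm above the bench from x = -22 mm to the stop; behind that is the orange spring bed, x = -91 to -22 mm.
- crossbar: Aluminium crossbar, fixed to the dock; origin at the middle of its underside, 37 mm above the bench, at dock x = 38 mm. The bar spans the channel from dock x = 32 to 44 mm, its top 47 mm above the bench. A carrier on the raised bed strikes it; pressed down more than 6 mm the carrier passes under without touching it.
- stop (a point): Foot of the red end stop's face at the channel floor, dock x = 92 mm; the stop is 38 mm high above the bench. The carrier's nose meets it when fully home.
- carrier: Blue slide carrier, loose, 110 mm long (x) x 74 mm wide (y). Origin: centre of its underside; +x to its nose, parallel to the dock's x. Front 74 mm is 14 mm thick with two glass slides on top; rear 36 mm is the yellow thumb pad, 9 mm thick. Starts on the raised bed, underside 29 mm above the bench, rear end 1 to 7 mm from the rear wall. Home: underside on the floor, origin at dock x = 37 mm.
- pad (a point): Centre of the yellow thumb pad's upper face, 37 mm behind the carrier's origin and 9 mm above its underside; the pad is 36 mm long and 74 mm wide. 18 mm ahead of this point a 5 mm high step crosses the full width: a fingertip on the pad can push against it.
- bed (a joint): Orange spring bed under the carrier, 69 x 75 mm, moves straight down. 0 = fully up (top 29 mm above the bench), 0.011 m = fully down, flush with the channel floor. Its spring pushes up with 4 N at the top and 13 N at the bottom. When the carrier has slid off it, it springs up behind the carrier's rear end and locks it in. Bed, floor and carrier are slippery against one another (friction about 0.2).
- leaf (a joint): Steel leaf spring, 42 mm long, 30 mm wide, hinged at the crossbar and sloping down toward the end stop. 0 = at rest, tip about 9 mm above the channel floor; grows (rad) as the carrier lifts it, about 0.14 with the carrier home. It presses on the carrier's top with about 3 to 5 N.
- amber: small amber glass bottle with black cap, 32 mm across, 55 mm tall, standing beside the dock; origin at the centre of its underside; not part of the job.
- vial: clear plastic vial with white cap, 28 mm across, 75 mm tall, standing beside the dock; origin at the centre of its underside; not part of the job.
- pen: blue pen, 120 mm long, 11 mm thick, lying on the bench; origin at the centre of its underside; not part of the job.
- rack_a: white tube rack 120 x 160 x 30 mm with blue-capped tubes rising to 98 mm; origin at the centre of its underside; not part of the job.
- rack_b: white tube rack 120 x 160 x 30 mm with purple- and red-capped tubes rising to 98 mm; origin at the centre of its underside; not part of the job.
- dish: shallow glass dish, 90 mm across, 16 mm high; origin at the centre of its underside; not part of the job.
- slidebox: green slide box 85 x 85 x 35 mm; origin at the centre of its underside; not part of the job.
Things that resemble listed ones, but are neither listed nor needed, are in the scene too. Of the things that look like the dock, take the one that is farthest from the robot's base at the start.

How it is judged:
On the way, in this order (a step that is already met when the one before it is completed fails the run):
1. the fingers press the carrier and its bed down at least 6 mm (value of joint bed above 0.006 m and contact force between the fingers and carrier above 3 N and x of carrier in the frame of dock below -0.015 m), for 0.05 s.
2. the pressed carrier slides under the crossbar and leaf spring, lifting the leaf (x of carrier in the frame of dock above 0 m and value of joint leaf above 0.05 rad and contact force between the fingers and carrier above 2 N), for 0.05 s.
At the end, for the whole second after the job is handed in: The carrier lies flat on the channel floor (within 3 mm and 0.04 rad) within 4.5 mm of the red end stop, under the lifted leaf spring, at rest, and the orange bed is fully up (within 2 mm) behind it (x of carrier in the frame of dock between 0.0325 and 0.04 m and z of carrier in the frame of dock between 0.015 and 0.021 m and angle between carrier's own z axis and vertical below 0.04 rad and value of joint bed below 0.002 m and value of joint leaf between 0.08 and 0.25 rad and linear speed of carrier below 0.01 m/s); the robot touches nothing.
It fails at once if the carrier is forced against the crossbar with more than 25 N (contact force between carrier and crossbar above 25 N).
It fails at once if the carrier is lifted more than 10 mm above its starting height (z of carrier in the frame of dock above 0.039 m).
It fails at once if the carrier is tipped by more than 0.3 rad (angle between carrier's own z axis and vertical above 0.3 rad).
It fails at once if a bottle, vial, pen, tube rack, dish or slide box is moved more than 15 mm (distance of any of amber, vial, pen, rack_a, rack_b, dish, slidebox from where it was at the start of the episode above 0.015 m).
It also fails if it takes over 35 s, if anything falls off the work surface, if the arm or the gripper's body presses on something with over 40 N, if the wrist force passes 120 N, or if a joint passes its speed limit or range.

## Working session

There is one attempt and no reset: what is moved stays moved. The work goes in short steps, Python scripts to look and compute and a shell command to move; the robot and the scene stay as the last step left them, time stands still between calls to the robot, and variables do not carry over. Pictures are saved under pics/ and viewed, at most 10 in all, crops included, and the job is handed in when it is done.

```bash
mkdir -p pics; python3 - <<'E'
from plant import r,eyes,nets
import cv2,numpy as np
for n in ("scene","top"):
    p,d=eyes.snapshot(n); cv2.imwrite(f"pics/{n}0.png",p); np.save(f"{n}0.npy",d)
    for q in("dock","carrier","pad","stop"):
        print(n,q,[(np.round(np.array(x["position"])*[640,480]),round(x["confidence"],2)) for x in nets.place_of(n,q)])
s=r.get_state();print(s["clock"],s["tool_pos"],s["eef_rot"],s["contact_force"])
E
```

```text
scene dock [(array([287., 274.]), 0.94), (array([263., 202.]), 0.89), (array([474., 201.]), 0.77), (array([381., 211.]), 0.68)]
scene carrier []
scene pad [(array([295., 242.]), 0.83), (array([284., 272.]), 0.16)]
scene stop [(array([240., 215.]), 0.92), (array([477., 212.]), 0.81), (array([271., 297.]), 0.71), (array([370., 225.]), 0.65)]
top dock [(array([263., 326.]), 0.94), (array([160., 355.]), 0.91), (array([398., 335.]), 0.69), (array([358., 220.]), 0.65)]
top carrier [(array([350., 233.]), 0.86)]
top pad [(array([351., 246.]), 0.61)]
top stop [(array([413., 297.]), 0.97), (array([167., 317.]), 0.94), (array([278., 284.]), 0.76), (array([366., 188.]), 0.6), (array([479., 303.]), 0.53)]
0.5 [0.23051884 0.58092278 0.23870055] [ 1.87739529e-01  9.82218850e-01 -1.03553100e-05  2.11530325e-06] [-0.16073497 -0.1668435   0.26527918]
```

View pics/top0.png

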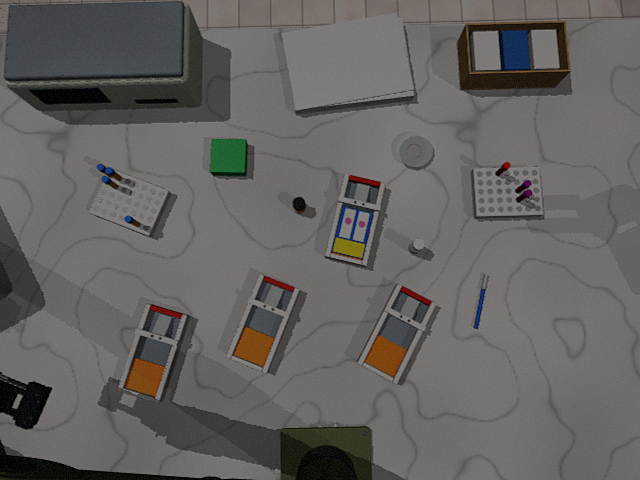

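View pics/scene0.png

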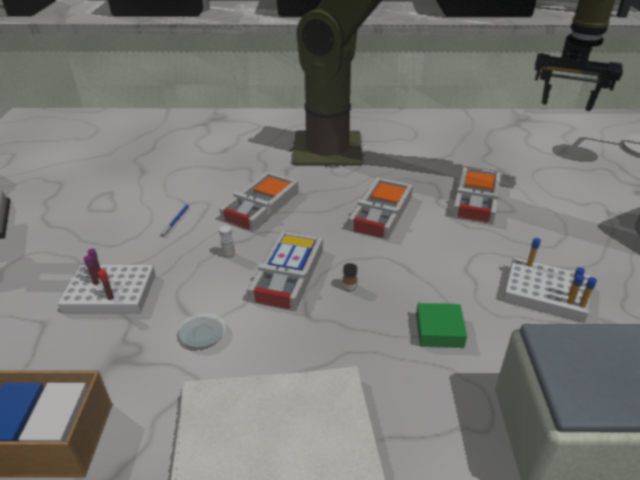

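```bash
cat > h.py <<'E'
import numpy as np
from plant import r,eyes,nets
def pos(n,px,d=None,z=None):
    """pixel -> world, by depth d or on the plane at height z"""
    c=eyes.camera_info(n);K=np.array(c["K"]);T=np.linalg.inv(np.array(c["world_to_cam"]))
    ray=np.linalg.inv(K)@np.array([px[0],px[1],1.])
    if d is None: d=(z-T[2,3])/(T[:3,:3]@ray)[2]
    return T[:3,:3]@ray*d+T[:3,3]
E
python3 - <<'E'
from h import *
for p in ((263,326),(160,355),(398,335),(358,220)):
    w=pos("top",p,z=0.03);print(p,w.round(3),np.hypot(*w[:2]).round(3))
c=eyes.camera_info("top");print(c)
E
```

```text
(263, 326) [0.335 0.138 0.03 ] 0.362
(160, 355) [0.274 0.375 0.03 ] 0.465
(398, 335) [ 0.308 -0.173  0.03 ] 0.354
(358, 220) [ 0.58 -0.09  0.03] 0.587
{'K': array([[550.76759153,   0.        , 316.95135477],
       [  0.        , 550.76759153, 242.27450643],
       [  0.        ,   0.        ,   1.        ]]), 'world_to_cam': array([[-0.02044658, -0.99972403, -0.01156719,  0.0200399 ],
       [-0.98713711,  0.02202134, -0.15835207,  0.52646733],
       [ 0.15856309,  0.00818064, -0.98731496,  1.25018448],
       [ 0.        ,  0.        ,  0.        ,  1.        ]])}
```

The lookalikes in the top picture are docks at (160,355), (263,326), (398,335) and (358,220). The last is farthest from the base at 0.59 m and is the only one with the blue/yellow carrier, so I choose it. Next I'll compute its yaw and the move above it.

```bash
python3 - <<'E'
from h import *
# wall tops, rear corners and front corners of dock in the top view
C=[(344,175),(386,180),(324,257),(369,266)]
P=[pos("top",c,z=0.038) for c in C];print(np.round(P,3))
m0=(P[0]+P[1])/2;m1=(P[2]+P[3])/2;v=m0-m1;print((m0+m1)/2,np.degrees(np.arctan2(v[1],v[0])),np.hypot(*v[:2]))
print(eyes.camera_info("wrist"))
E
```

```text
[[ 0.689 -0.059  0.038]
 [ 0.675 -0.16   0.038]
 [ 0.492 -0.007  0.038]
 [ 0.469 -0.112  0.038]]
[ 0.58121142 -0.0843643   0.038     ] -13.977276633259141 0.20783565097386159
{'K': array([[395.44563812,   0.        , 315.72108237],
       [  0.        , 395.44563812, 239.84482296],
       [  0.        ,   0.        ,   1.        ]]), 'T_tool_cam': array([[ 7.02506583e-05, -9.66885184e-01, -2.55211748e-01,
         6.48617423e-02],
       [ 9.99999976e-01,  1.46124030e-05,  2.19904222e-04,
        -2.18836941e-04],
       [-2.08892877e-04, -2.55211757e-01,  9.66885162e-01,
        -1.46077867e-01],
       [ 0.00000000e+00,  0.00000000e+00,  0.00000000e+00,
         1.00000000e+00]])}
```

```bash
python3 -m pendant '[{"claw":0.2,"dx":20,"dy":-45,"dz":0,"twist":0.13},{"claw":0.2,"dx":40,"dy":-90,"dz":0,"twist":0.13},{"claw":0.2,"dx":60,"dy":-135,"dz":0,"twist":0.13},{"claw":0.2,"dx":80,"dy":-175,"dz":0,"twist":0.13},{"claw":0.2,"dx":100,"dy":-220,"dz":0,"twist":0.13},{"claw":0.2,"dx":120,"dy":-265,"dz":0,"twist":0.13},{"claw":0.2,"dx":140,"dy":-310,"dz":0,"twist":0.13},{"claw":0.2,"dx":150,"dy":-330,"dz":0,"twist":0.13}]'
python3 -m pendant '[{"claw":0.2,"dx":20,"dy":-45,"dz":0},{"claw":0.2,"dx":40,"dy":-90,"dz":0},{"claw":0.2,"dx":60,"dy":-135,"dz":0},{"claw":0.2,"dx":80,"dy":-175,"dz":0},{"claw":0.2,"dx":100,"dy":-220,"dz":0},{"claw":0.2,"dx":120,"dy":-265,"dz":0},{"claw":0.2,"dx":140,"dy":-310,"dz":0},{"claw":0.2,"dx":150,"dy":-320,"dz":0}]'
```

```text
clock: 1.3
tool_pos: [0.382, 0.2459, 0.2387]
eef_rot: [0.126, 0.992, -0.002, 0.0]
contact_force: [-0.2, 1.1, -0.4]
opening: 0.298
finger_force: 0.0validation failed for argument at $[0]...
```

```bash
cat >> h.py <<'E'
from scipy.spatial.transform import Rotation as Ro
import cv2
def wristT(s):
    T=np.eye(4);T[:3,:3]=Ro.from_quat(s["eef_rot"]).as_matrix();T[:3,3]=s["tool_pos"]
    return T@np.array(eyes.camera_info("wrist")["T_tool_cam"])
def wpos(T,px,z):
    ray=T[:3,:3]@np.linalg.inv(np.array(eyes.camera_info("wrist")["K"]))@[px[0],px[1],1.]
    return T[:3,3]+ray*(z-T[2,3])/ray[2]
E
python3 - <<'E'
from h import *
s=r.get_state();T=wristT(s);p,d=eyes.snapshot("wrist");cv2.imwrite("pics/w1.png",p);np.savez("w1",T=T,d=d)
print(s["clock"],s["tool_pos"],s["opening"],s["contact_force"])
for q,z in(("pad",.038),("stop",.018),("carrier",.029),("dock",0.),("crossbar",.037)):
    for x in nets.place_of("wrist",q)[:2]:
        px=np.array(x["position"])*[640,480];print(q,px.round(),round(x["confidence"],2),wpos(T,px,z).round(4))
E
```

```text
1.3 [0.38196314 0.24587005 0.23873845] 0.298358081480316 [-0.2072537   1.13320419 -0.40133682]
pad [ 57. 407.] 0.68 [ 0.5131 -0.0629  0.038 ]
stop [435. 158.] 0.94 [0.3659 0.3615 0.018 ]
stop [186. 285.] 0.85 [0.4257 0.1015 0.018 ]
carrier [ 66. 431.] 0.77 [ 0.5479 -0.0742  0.029 ]
dock [199. 190.] 0.87 [0.3407 0.1378 0.    ]
dock [446.  53.] 0.57 [0.2791 0.3921 0.    ]
crossbar [457.  94.] 0.79 [0.3162 0.3826 0.037 ]
crossbar [186. 237.] 0.72 [0.3763 0.1247 0.037 ]
```

View pics/w1.png

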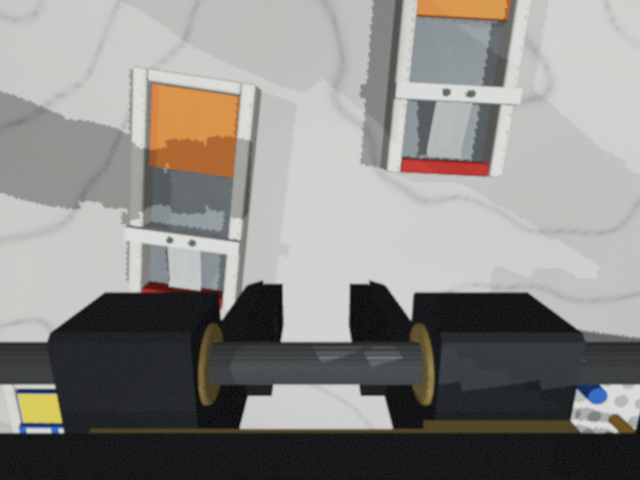

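The picture shows two empty lookalike docks, plus the yellow pad of the right dock at about (40,407), lower left. The second move was refused because it had no twist, so I'll send it again.

```bash
python3 -m pendant '[{"claw":0.2,"dx":22,"dy":-40,"dz":0,"twist":0},{"claw":0.2,"dx":44,"dy":-80,"dz":0,"twist":0},{"claw":0.2,"dx":66,"dy":-120,"dz":0,"twist":0},{"claw":0.2,"dx":88,"dy":-160,"dz":0,"twist":0},{"claw":0.2,"dx":110,"dy":-200,"dz":0,"twist":0},{"claw":0.2,"dx":132,"dy":-240,"dz":0,"twist":0},{"claw":0.2,"dx":154,"dy":-280,"dz":0,"twist":0},{"claw":0.2,"dx":180,"dy":-325,"dz":0,"twist":0}]'
python3 -m pendant '[{"claw":0.2,"dx":0,"dy":0,"dz":0,"twist":0},{"claw":0.2,"dx":0,"dy":0,"dz":0,"twist":0}]'
python3 - <<'E'
from h import *
s=r.get_state();T=wristT(s);p,d=eyes.snapshot("wrist");cv2.imwrite("pics/w2.png",p);np.savez("w2",T=T,d=d)
print(s["clock"],s["tool_pos"],s["eef_rot"],s["opening"],s["contact_force"])
for q,z in(("pad",.038),("stop",.018),("carrier",.029),("dock",0.),("crossbar",.037)):
    for x in nets.place_of("wrist",q)[:2]:
        px=np.array(x["position"])*[640,480];print(q,px.round(),round(x["confidence"],2),wpos(T,px,z).round(4))
E
```

```text
clock: 2.4
tool_pos: [0.5607, -0.0712, 0.2388]
eef_rot: [0.121, 0.993, 0.001, 0.0]
contact_force: [0.5, 0.7, 0.5]
opening: 0.201
finger_force: 0.0
clock: 2.6
tool_pos: [0.5601, -0.0716, 0.2383]
eef_rot: [0.124, 0.992, 0.001, -0.0]
contact_force: [0.3, 0.3, 0.0]
opening: 0.201
finger_force: 0.0
2.6 [ 0.56009993 -0.07155978  0.23832046] [ 1.23690908e-01  9.92320646e-01  5.34893071e-04 -8.92189676e-05] 0.2014055179202767 [0.31107168 0.32583921 0.03127707]
pad [310. 159.] 0.9 [ 0.515 -0.065  0.038]
pad [627. 308.] 0.68 [0.7238 0.192  0.038 ]
stop [307. 319.] 0.79 [ 0.6691 -0.1079  0.018 ]
stop [480.   0.] 0.74 [0.4255 0.1025 0.018 ]
carrier [308. 196.] 0.75 [ 0.5465 -0.0753  0.029 ]
dock [311. 194.] 0.69 [ 0.5497 -0.0741  0.    ]
crossbar [311. 277.] 0.78 [ 0.6193 -0.0911  0.037 ]
```

View pics/w2.png

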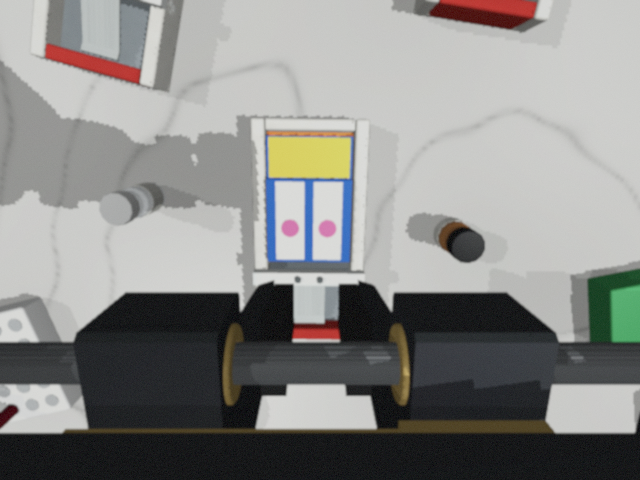

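This is the chosen dock: yellow pad at (310,157), slides below it, crossbar at row 278, vial at (118,205), amber bottle at (462,243). I'll refine the pad pose from the yellow mask and the axis from the blue/yellow mask.

```bash
python3 - <<'E'
from h import *
p=cv2.imread("pics/w2.png");T=np.load("w2.npz")["T"];d=np.load("w2.npz")["d"]
b,g,rr=[p[...,i].astype(int) for i in range(3)]
roi=np.zeros(b.shape,bool);roi[110:275,255:365]=1
m=(roi&(g-b>70)&(rr>150)&(g>150)).astype(np.uint8)
ys,xs=np.nonzero(m);print(xs.min(),xs.max(),ys.min(),ys.max())
c=cv2.boxPoints(cv2.minAreaRect(np.c_[xs,ys].astype(np.float32)))
W=np.array([wpos(T,q,.038) for q in c]);print(c.round(1),W.round(4),W.mean(0).round(4))
print([np.degrees(np.arctan2(*(W[(i+1)%4]-W[i])[[1,0]])).round(2) for i in range(4)],[np.linalg.norm(W[(i+1)%4]-W[i]).round(4) for i in range(4)])
# side walls' white/dark edges per row -> axis direction: left and right limits of coloured carrier
L=[];R=[]
for y in range(140,258,4):
    k=np.nonzero(roi[y]&(abs(b[y]-rr[y])>60))[0];L.append(wpos(T,(k.min(),y),.041));R.append(wpos(T,(k.max()+1,y),.041))
for A in(L,R):
    A=np.array(A);f=np.polyfit(A[:,0],A[:,1],1);print(np.degrees(np.arctan(f[0])),A.mean(0))
# depth-based height of the pad
Kc=np.linalg.inv(np.array(eyes.camera_info("wrist")["K"]))
for px in((310,150),(310,157),(310,168),(260,180),(361,180)): print(px,(T@np.r_[Kc@[px[0],px[1],1]*d[px[1],px[0]],1])[:3].round(4))
e=Ro.from_quat(r.get_state()["eef_rot"]).as_matrix();print(np.degrees(np.arctan2(-e[1,0],-e[0,0])))
E
```

```text
269 349 137 177
[[268.4 176.1]
 [269.  136.9]
 [349.2 138.1]
 [348.6 177.4]] [[ 0.5202 -0.1038  0.038 ]
 [ 0.4886 -0.0943  0.038 ]
 [ 0.5062 -0.0286  0.038 ]
 [ 0.5383 -0.0365  0.038 ]] [ 0.5133 -0.0658  0.038 ]
[np.float64(163.16), np.float64(74.94), np.float64(-13.88), np.float64(-105.09)] [np.float64(0.033), np.float64(0.068), np.float64(0.0331), np.float64(0.0697)]
-15.41723949340614 [ 0.53844843 -0.11046703  0.041     ]
-14.405426452661542 [ 0.55674114 -0.03826797  0.041     ]
(310, 150) [ 0.5076 -0.0633  0.0366]
(310, 157) [ 0.5132 -0.0647  0.0389]
(310, 168) [ 0.5223 -0.0671  0.038 ]
(260, 180) [ 0.5217 -0.1122  0.0361]
(361, 180) [ 0.5432 -0.0266  0.0383]
-14.029002141222735
```

```bash
python3 -m pendant '[{"claw":0.2,"dx":-25,"dy":3,"dz":-20,"twist":-0.015},{"claw":0.2,"dx":-41,"dy":5,"dz":-60,"twist":-0.015},{"claw":0.2,"dx":-41,"dy":5,"dz":-100,"twist":-0.015},{"claw":0.2,"dx":-41,"dy":5,"dz":-140,"twist":-0.015},{"claw":0.2,"dx":-41,"dy":5,"dz":-170,"twist":-0.015},{"claw":0.2,"dx":-41,"dy":5,"dz":-185,"twist":-0.015},{"claw":0.2,"dx":-41,"dy":5,"dz":-188,"twist":-0.015},{"claw":0.2,"dx":-41,"dy":5,"dz":-188,"twist":-0.015}]'
python3 - <<'E'
from h import *
s=r.get_state();T=wristT(s);p,d=eyes.snapshot("wrist");cv2.imwrite("pics/w3.png",p)
print(s["clock"],s["tool_pos"],s["eef_rot"],s["contact_force"])
e=Ro.from_quat(s["eef_rot"]).as_matrix();print(np.degrees(np.arctan2(-e[1,0],-e[0,0])))
E
```

```text
clock: 3.7
tool_pos: [0.5186, -0.0667, 0.0508]
eef_rot: [0.131, 0.991, 0.0, -0.0]
contact_force: [-0.5, 0.7, -1.2]
opening: 0.198
finger_force: 0.0
3.7 [ 0.51857085 -0.06671509  0.05080882] [ 1.30507650e-01  9.91447285e-01  1.07632634e-04 -1.51960320e-04] [-0.52397088  0.66100631 -1.23858154]
-14.997855455494141
```

View pics/w3.png

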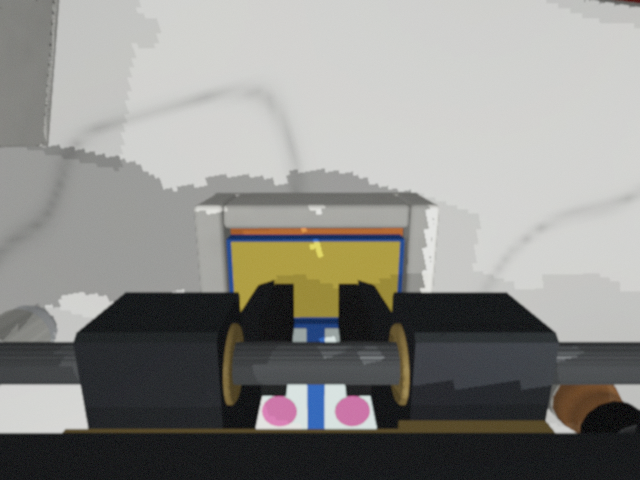

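Pad spans rows 241–319, centred on column 316; fingers are centred across it.

```bash
python3 - <<'E'
from h import *
s=r.get_state();T=wristT(s);u=np.array([np.cos(-.2610),np.sin(-.2610),0]);v=np.array([-u[1],u[0],0])
for px,z in(((316,319),.038),((316,241),.038),((230,270),.038),((402,270),.038),((316,205),.038)):
    w=wpos(T,px,z)-s["tool_pos"];print(px,(w@u).round(4),(w@v).round(4))
E
```

```text
(316, 319) 0.0133 -0.0001
(316, 241) -0.0223 -0.0001
(230, 270) -0.0095 -0.0367
(402, 270) -0.0095 0.0365
(316, 205) -0.0375 -0.0001
```

```bash
python3 -m pendant '[{"claw":0.2,"dx":0,"dy":0,"dz":-6,"twist":0},{"claw":0.2,"dx":0,"dy":0,"dz":-11,"twist":0},{"claw":0.2,"dx":0,"dy":0,"dz":-15,"twist":0},{"claw":0.2,"dx":0,"dy":0,"dz":-18,"twist":0},{"claw":0.2,"dx":0,"dy":0,"dz":-20,"twist":0},{"claw":0.2,"dx":0,"dy":0,"dz":-20,"twist":0}]'
```

```text
clock: 4.35
tool_pos: [0.519, -0.0674, 0.031]
eef_rot: [0.131, 0.991, 0.0, 0.0]
contact_force: [-0.1, 0.2, 7.4]
opening: 0.2
finger_force: 3.6
```

```bash
python3 -m pendant '[{"claw":0.2,"dx":0,"dy":0,"dz":-2,"twist":0},{"claw":0.2,"dx":0,"dy":0,"dz":-4,"twist":0},{"claw":0.2,"dx":0,"dy":0,"dz":-5,"twist":0},{"claw":0.2,"dx":0,"dy":0,"dz":-5,"twist":0}]'
```

```text
clock: 4.75
tool_pos: [0.519, -0.0674, 0.0274]
eef_rot: [0.131, 0.991, -0.0, 0.001]
contact_force: [-2.9, -0.2, 18.5]
opening: 0.198
finger_force: 9.2
```

```bash
python3 -m pendant '[{"claw":0.2,"dx":0,"dy":0,"dz":-1,"twist":0},{"claw":0.2,"dx":4,"dy":-1,"dz":-1,"twist":0},{"claw":0.2,"dx":8,"dy":-2,"dz":-1,"twist":0},{"claw":0.2,"dx":12,"dy":-3,"dz":-1,"twist":0},{"claw":0.2,"dx":16,"dy":-4,"dz":-1,"twist":0},{"claw":0.2,"dx":20,"dy":-5,"dz":-1,"twist":0},{"claw":0.2,"dx":20,"dy":-5,"dz":-1,"twist":0}]'
```

```text
clock: 5.45
tool_pos: [0.5398, -0.0725, 0.0274]
eef_rot: [0.131, 0.991, -0.0, 0.002]
contact_force: [-3.0, 0.3, 26.2]
opening: 0.2
finger_force: 12.8
```

```bash
python3 -m pendant '[{"claw":0.2,"dx":4,"dy":-1,"dz":0,"twist":0},{"claw":0.2,"dx":8,"dy":-2,"dz":0,"twist":0},{"claw":0.2,"dx":12,"dy":-3,"dz":0,"twist":0},{"claw":0.2,"dx":16,"dy":-4,"dz":0,"twist":0},{"claw":0.2,"dx":20,"dy":-5.5,"dz":0,"twist":0},{"claw":0.2,"dx":24,"dy":-6.5,"dz":0,"twist":0},{"claw":0.2,"dx":24,"dy":-6.5,"dz":0,"twist":0}]'
python3 - <<'E'
from h import *
s=r.get_state();p,d=eyes.snapshot("wrist");cv2.imwrite("pics/w4.png",p);print(s["contact_force"],s["moment"])
E
```

```text
clock: 6.15
tool_pos: [0.5622, -0.0784, 0.0274]
eef_rot: [0.131, 0.991, -0.0, 0.0]
contact_force: [-6.2, 2.0, 27.0]
opening: 0.201
finger_force: 13.5
[-6.21009973  1.98441185 26.97827777] [ 0.34552343  1.2782543  -0.00612085]
```

View pics/w4.png

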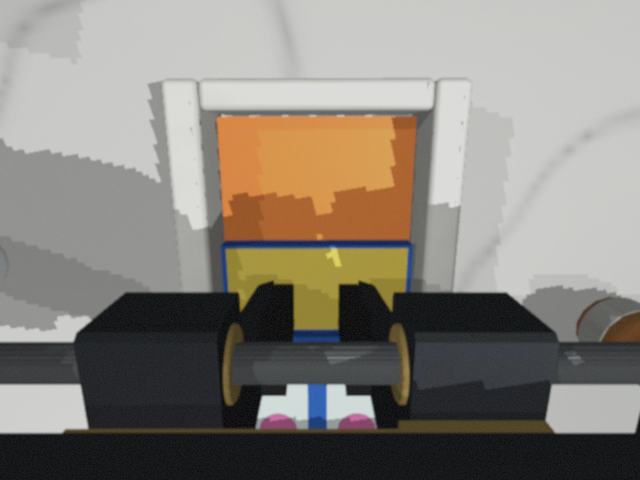

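Bed is down (orange rows 115–240) and the carrier has moved with the fingers (pad rows 245–331). I'll continue to the stop.

```bash
python3 -m pendant '[{"claw":0.2,"dx":4,"dy":-1,"dz":0,"twist":0},{"claw":0.2,"dx":8,"dy":-2,"dz":0,"twist":0},{"claw":0.2,"dx":12,"dy":-3.5,"dz":0,"twist":0},{"claw":0.2,"dx":16,"dy":-4.5,"dz":0,"twist":0},{"claw":0.2,"dx":20,"dy":-5.5,"dz":0,"twist":0},{"claw":0.2,"dx":23,"dy":-6.5,"dz":0,"twist":0},{"claw":0.2,"dx":23,"dy":-6.5,"dz":0,"twist":0}]'
python3 -m pendant '[{"claw":0.2,"dx":2,"dy":-0.5,"dz":0,"twist":0},{"claw":0.2,"dx":4,"dy":-1,"dz":0,"twist":0},{"claw":0.2,"dx":4,"dy":-1,"dz":0,"twist":0}]'
```

```text
clock: 6.9
tool_pos: [0.5864, -0.085, 0.0274]
eef_rot: [0.131, 0.991, 0.0, 0.001]
contact_force: [-4.5, 0.7, 24.3]
opening: 0.198
finger_force: 11.6
clock: 7.2
tool_pos: [0.5865, -0.0851, 0.0274]
eef_rot: [0.131, 0.991, -0.0, -0.003]
contact_force: [-11.5, 2.8, 30.9]
opening: 0.197
finger_force: 15.3
```

```bash
python3 -m pendant '[{"claw":0.2,"dx":2,"dy":-0.5,"dz":0,"twist":0},{"claw":0.2,"dx":2,"dy":-0.5,"dz":0,"twist":0}]'
python3 - <<'E'
from h import *
s=r.get_state();T=wristT(s);p,d=eyes.snapshot("wrist");cv2.imwrite("pics/w5.png",p);Kc=np.linalg.inv(np.array(eyes.camera_info("wrist")["K"]))
for y in (30,80,130,180,220,240,260): print(y,(T@np.r_[Kc@[316,y,1]*d[y,316],1])[:3].round(4))
E
```

```text
clock: 7.4
tool_pos: [0.5877, -0.0855, 0.0274]
eef_rot: [0.131, 0.991, -0.0, -0.004]
contact_force: [-11.9, 3.2, 32.4]
opening: 0.202
finger_force: 17.9
30 [ 0.4915 -0.0598  0.026 ]
80 [ 0.5071 -0.064   0.0278]
130 [ 0.5231 -0.0683  0.0282]
180 [ 0.5401 -0.0729  0.029 ]
220 [ 0.5545 -0.0767  0.0287]
240 [ 0.563  -0.079   0.0246]
260 [ 0.5699 -0.0808  0.0278]
```

View pics/w5.png

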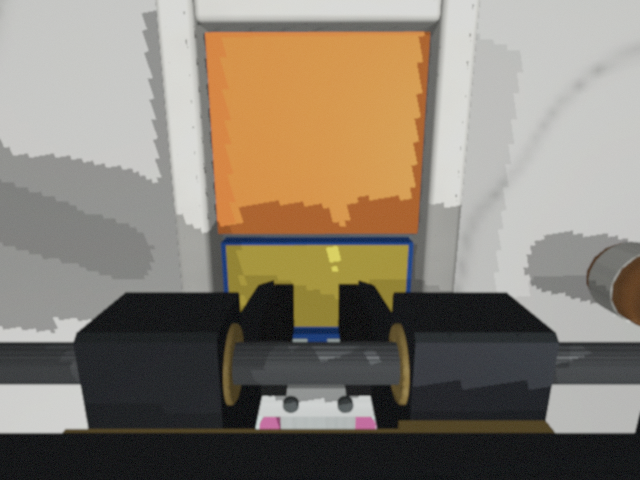

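Bed is up (29 mm), with the carrier's rear edge just past it (row 240 vs 234). It is pressing on the stop, so I'll let go straight up.

```bash
python3 -m pendant '[{"claw":0.2,"dx":0,"dy":0,"dz":3,"twist":0},{"claw":0.2,"dx":0,"dy":0,"dz":8,"twist":0},{"claw":0.2,"dx":0,"dy":0,"dz":25,"twist":0},{"claw":0.2,"dx":0,"dy":0,"dz":60,"twist":0},{"claw":0.2,"dx":0,"dy":0,"dz":105,"twist":0},{"claw":0.2,"dx":20,"dy":-5,"dz":150,"twist":0},{"claw":0.2,"dx":40,"dy":-10,"dz":190,"twist":0},{"claw":0.2,"dx":40,"dy":-10,"dz":190,"twist":0}]'
python3 - <<'E'
from h import *
s=r.get_state();T=wristT(s);p,d=eyes.snapshot("wrist");cv2.imwrite("pics/w6.png",p)
Kc=np.linalg.inv(np.array(eyes.camera_info("wrist")["K"]));u=np.array([np.cos(-.2610),np.sin(-.2610),0])
y=[k["position"] for k in nets.place_of("wrist","stop")][:1];print(y)
b,g,rr=[p[...,i].astype(int) for i in range(3)]
for row in range(80,330,4):
    w=(T@np.r_[Kc@[316,row,1]*d[row,316],1])[:3];print(row,p[row,316],(w@u).round(4),w[2].round(4))
E
```

```text
clock: 8.25
tool_pos: [0.6382, -0.098, 0.2212]
eef_rot: [0.132, 0.991, 0.001, 0.008]
contact_force: [-0.1, -0.6, -0.5]
opening: 0.199
finger_force: 0.0
[[0.4889, 0.5038]]
80 [ 81 152 216] 0.5372 0.0287
84 [ 76 151 214] 0.5402 0.0291
88 [ 78 152 214] 0.5432 0.0286
92 [ 80 153 215] 0.5462 0.0283
96 [ 79 152 215] 0.5493 0.0298
100 [ 77 151 214] 0.5522 0.0272
104 [ 77 151 215] 0.5553 0.028
108 [ 77 152 214] 0.5584 0.0288
112 [139 142 151] 0.5611 0.0188
116 [162 146 138] 0.5645 0.0263
120 [101 211 217] 0.5677 0.0281
124 [103 211 217] 0.5708 0.0268
128 [103 211 218] 0.574 0.0282
132 [102 210 216] 0.5772 0.0284
136 [100 209 216] 0.5804 0.0282
140 [101 210 217] 0.5836 0.0262
144 [100 209 216] 0.5868 0.027
148 [102 211 217] 0.5901 0.0272
152 [103 211 218] 0.5934 0.0267
156 [101 209 217] 0.5967 0.0258
160 [137 118 109] 0.6 0.0266
164 [194 113  57] 0.6028 0.0324
168 [194 111  57] 0.6061 0.0322
172 [193 110  58] 0.6095 0.0319
176 [159  85  40] 0.6127 0.0332
180 [168 170 169] 0.6141 0.0481
184 [217 219 219] 0.6175 0.0472
188 [217 219 218] 0.6208 0.0465
192 [216 218 218] 0.6239 0.0475
196 [194 195
[... 373 characters left out ...]
 [192 194 188] 0.6713 0.0355
248 [ 46  50 123] 0.6743 0.0376
252 [ 50  58 184] 0.678 0.0372
256 [ 52  58 186] 0.6814 0.0381
260 [125 128 189] 0.6856 0.0365
264 [209 211 210] 0.7023 -0.0007
268 [208 210 210] 0.7061 0.0002
272 [208 211 211] 0.7106 -0.0006
276 [210 212 211] 0.7145 0.0001
280 [207 210 209] 0.7188 -0.0
284 [208 210 210] 0.7234 -0.001
288 [209 211 210] 0.7272 0.0002
292 [209 211 210] 0.7315 0.0002
296 [210 212 211] 0.7357 0.0004
300 [208 210 210] 0.7401 0.0003
304 [207 210 209] 0.7442 0.0009
308 [208 211 211] 0.7485 0.0011
312 [209 211 211] 0.7539 -0.0009
316 [207 210 210] 0.7574 0.0011
320 [209 211 210] 0.7615 0.0017
324 [207 210 210] 0.7663 0.001
328 [207 210 209] 0.7717 -0.0006
```

View pics/w6.png

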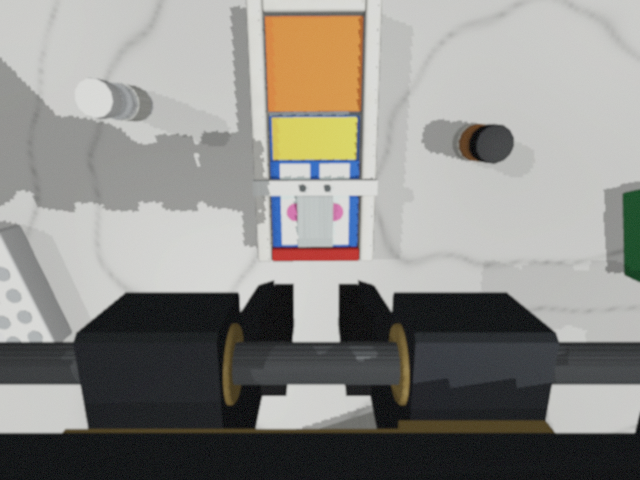

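Carrier is fully home: its nose touches the red stop (row 247), the leaf lies on the slides, the bed is up behind it (rows 15–111), and the bottle and vial haven't moved.

```bash
python3 -c "
from plant import r
print(r.finish_job())"
```

```text
the job is handed in; nothing more can be done
None
```

The carrier was pressed down, slid under the crossbar and leaf spring to the red end stop, and locked in by the raised orange bed; the job was handed in at about 8.3 s of the 35 s, though the hand-in returned no verdict.

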